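# Draw the cooling cage's bolt with the hooked rod

### The job

The barred cage at the far side of the welding bench is too hot and too far for the gripper: take the hooked rod by its handle, catch the upright post of the cage's bolt in the hook and draw the bolt towards the robot until it is fully open, keeping the gripper itself well away from the post. Leave the bolt of the solid-lidded box next to it shut. Then gently lay the hooked rod flat on the bench again.

Things in the scene. Friction and masses are not known exactly. Their poses are not given: they have to be found in the camera images.
- hook_rod: Hooked steel rod lying flat, 0.45 kg (a straight one with the same handle is a bystander). Origin: underside of the handle at the balance point; grip there, across y. x to the hook, z up. Handle x -95..40, 20 wide, 24 high. 8 mm shaft, centre 12 above the underside, runs to x=200, turns to +y for 55 (hook), then a lip runs back 18 in -x. Mouth 47 wide, middle y=27, hook level with shaft.
- cage_post (a point): Top centre, 170 above the bench, of the upright 10 mm post on the bolt of the barred cage; moves with the bolt. x level, along the bolt, away from the robot: the bolt opens along -x. Post free from 116 up. Cage 180 wide, 160 deep, 90 high, front 65 before the post when shut, brown parts inside; guides on top up to 116. The grey box beside it, on either side, has a solid lid.
- cage_bolt (a joint): How far the barred cage's bolt is drawn, m: 0 shut, 0.05 fully open at its stop. Friction about 3 N; it stays where it is left.
- chest_bolt (a joint): The same for the identical bolt of the solid-lidded grey box of the same size beside the cage; stays shut.

How it is judged:
On the way, in this order (a step that is already met when the one before it is completed fails the run):
1. the post stands in the mouth of the hook (x of cage_post in the frame of hook_rod between 0.145 and 0.2 m and y of cage_post in the frame of hook_rod between 0 and 0.055 m and z of cage_post in the frame of hook_rod between 0.01 and 0.085 m and value of joint cage_bolt below 0.03 m), for 0.1 s.
2. the bolt is drawn fully open while the post is in the hook (x of cage_post in the frame of hook_rod between 0.145 and 0.2 m and y of cage_post in the frame of hook_rod between 0 and 0.055 m and z of cage_post in the frame of hook_rod between 0.01 and 0.085 m and value of joint cage_bolt above 0.038 m), for 0.1 s.
At the end, for the whole second after the job is handed in: The cage's bolt stands open (drawn more than 38 of its 50 mm), the other box's bolt is still shut (less than 15 mm), and the hooked rod lies flat (within 8 degrees, its underside within 10 mm of the bench top), released and at rest (value of joint cage_bolt above 0.038 m and value of joint chest_bolt below 0.015 m and height (world z) of hook_rod below 0.01 m and angle between hook_rod's own z axis and vertical below 0.15 rad and linear speed of hook_rod below 0.03 m/s and angular speed of hook_rod below 0.2 rad/s); the robot touches nothing.
It fails at once if the grasp point came within 100 mm of the top of the cage's post (distance between the grasp point and cage_post below 0.1 m).
It fails at once if the other box's bolt was drawn more than 15 mm (value of joint chest_bolt above 0.015 m).
It fails at once if the rod was dropped or slammed on the bench (over 0.7 m/s within 50 mm of it) (height (world z) of hook_rod below 0.05 m and linear speed of hook_rod above 0.7 m/s).
It also fails if it takes over 46 s, if anything falls off the work surface, if the arm or the gripper's body presses on something with over 40 N, if the wrist force passes 120 N, or if a joint passes its speed limit or range.

### The arm

A 6-joint arm with a two-finger parallel gripper is mounted at the origin on the work surface. World frame = base frame: x ahead of the robot, y to its left, z up, the work surface at z = 0. Lengths are in m, angles in rad, forces in N, time in s.
With the tool pointing down it reaches from about 0.375 to 0.925 m from the base axis. Payload 5.7 kg.
Tool frame: the origin (TCP) lies on the front face of the gripper's body, between the roots of the fingers; the fingertips stand 80 mm ahead of it and the grasp point (between the pads) lies 61 mm ahead of it; z points along the fingers, y is the line along which they close (so a half turn about z gives the same grasp; the last joint's range is limited). The gripper opens to 88 mm and grips with 3 to 60 N. Pads are 20 mm wide; open, the fingers measure 115 mm over their backs; the gripper's body (75 mm by 178 mm) begins 61 mm behind the grasp point.
Start: joints at [1.048, 0.359, 1.51, -0, 1.272, -0.115], TCP at [0.238, 0.551, 0.303] pointing down, gripper open.
Joint ranges: [-2.97, 2.97], [-1.01, 2.36], [0.21, 2.38], [-0.96, 4.11], [0.2, 2.71], [-2.98, 2.98]. Speed limits (rad/s): [2.39, 2.39, 3.14, 3.14, 3.14, 3.14].

### API

Orientations are given as a rotation vector (axis times angle).
In Python, from rig import robot gives the robot as it stands.
- The arm moves only by the shell command python3 -m creep 'ROWS' [FORCE]. ROWS is JSON, a list of rows, each a list of 7 numbers: the turn, a rotation vector about the tool's x, y, z each as a share of 180 degrees, from -1 to 1, then the shift along the tool's x, y, z each as a share of 800 mm, from -1 to 1, then the closure, from 0 (fully open) to 1 (shut). A call has 1 to 5 rows; each row is the pose to reach, as a shift and turn from the pose commanded when the call began, along the tool's axes at that moment, turning the shorter way round; what a row does not reach only later rows make up. A row lasts 1/10 s, in which the tool goes at most 50 mm and 8.59 degrees, less where a joint would pass 70% of its speed; a pose out of reach is approached as far as the arm can. A call with a number of a shift or a turn outside -1 to 1 is refused whole. A call with a gripper value outside its range is refused whole. The fingers move at their own pace and stop on an object; FORCE is the grip in N (left out, the last holds). Time passes only in rows, so rows that repeat a pose let the fingers close. It gives the time, the measured TCP pose, the force, the opening and the grip force at its end, in the units of the state.
- robot.read_state(): the state, without advancing time (a new reading comes with each control period).
- robot.capture(name): name is "scene" or "top" or "wrist"; returns a dict with "frame" (420x560x3 uint8, red, green, blue), "vfov" (degrees; the focal length in pixels is half the picture's height over the tangent of half this angle, whatever the lens; pixels are square), "cx", "cy" (the principal point, pixels), "dist" ([k1, k2, p1, p2, k3] as OpenCV has them; the pictures are not rectified), "rvec" (rotation vector, rad) and "tvec" (3), from world to camera coordinates, as OpenCV has them. Camera axes: x right, y down, z forward; pixel columns grow to the right and rows downward; lengths in m; the calibration is good to about 2 mm. A picture is of the moment at which its call begins. There is no depth.
- robot.hand_in(): hands the job in; it is judged then, once.
The state is a dict: "clock": time; "joints": joint angles; "qd": joint speeds; "effort": joint torques, N m; "position": TCP position; "tcp_rot": TCP orientation; "ft_force": force on the tool from outside, world axes, zero at the start; "ft_torque": the same for the moment, N m; "gripper_width": finger opening in m; "gripper_force": force on a finger pad.
Only numpy, scipy, OpenCV 4.12 (cv2) and the standard library are available. Lean on these libraries where they do the work, as an engineer would, in place of code of your own. Each camera call takes 0.05 s, during which the arm holds its last target. There are 200 camera calls.

## Working session

There is one attempt and no reset: what is moved stays moved. The work goes in short steps, Python scripts to look and compute and a shell command to move; the robot and the scene stay as the last step left them, time stands still between calls to the robot, and variables do not carry over. Pictures are saved under pics/ and viewed, at most 10 in all, crops included, and the job is handed in when it is done.

```bash
mkdir -p pics
cat > h.py <<'E'
import numpy as np, cv2, pickle
from scipy.spatial.transform import Rotation as R
from rig import robot
def cap(name,fn=None):
    c=robot.capture(name)
    if fn: cv2.imwrite('pics/'+fn+'.png',c['frame'][:,:,::-1]); pickle.dump(c,open('pics/'+fn+'.pkl','wb'))
    return c
def load(fn): return pickle.load(open('pics/'+fn+'.pkl','rb'))
def K(c):
    f=c['frame'].shape[0]/2/np.tan(np.radians(c['vfov'])/2)
    return np.array([[f,0,c['cx']],[0,f,c['cy']],[0,0,1.]])
def rays(c,px):
    p=cv2.undistortPoints(np.array(px,float).reshape(-1,1,2),K(c),np.array(c['dist'],float)).reshape(-1,2)
    M=R.from_rotvec(np.ravel(c['rvec'])).as_matrix(); t=np.ravel(c['tvec'])
    d=np.c_[p,np.ones(len(p))]@M
    return -M.T@t, d/np.linalg.norm(d,axis=1)[:,None]
def plane(c,px,z):
    o,d=rays(c,px); return o+d*((z-o[2])/d[:,2])[:,None]
def tri(c1,p1,c2,p2):
    o1,d1=rays(c1,[p1]);o2,d2=rays(c2,[p2])
    A=sum(np.eye(3)-np.outer(d,d) for d in(d1[0],d2[0])); b=sum((np.eye(3)-np.outer(d,d))@o for o,d in((o1,d1[0]),(o2,d2[0])))
    return np.linalg.solve(A,b)
def proj(c,P):
    return cv2.projectPoints(np.array(P,float).reshape(-1,1,3),np.ravel(c['rvec']),np.ravel(c['tvec']),K(c),np.array(c['dist'],float))[0].reshape(-1,2)
E
python3 - <<'E'
from h import *
a=cap('scene','s0');b=cap('top','t0')
for c in(a,b):print(rays(c,[[280,210]]))
print(robot.read_state())
E
```

```text
(array([1.04854111, 0.09437071, 0.7486529 ]), array([[-0.56572896, -0.12293785, -0.81537539]]))
(array([ 0.48300257, -0.00800598,  0.81340721]), array([[ 0.18419981,  0.00920987, -0.98284567]]))
{'clock': 0.1, 'joints': array([ 1.04788885e+00,  3.59431155e-01,  1.51129780e+00,  4.24197810e-05,
        1.27250963e+00, -1.15091957e-01]), 'qd': array([-0.00092141, -0.00171592, -0.00197485, -0.00135581, -0.00076095,
        0.000111  ]), 'effort': array([-2.52903874e-04, -5.16360426e+01, -2.71405381e+01,  6.78161066e-02,
        2.75355281e-02, -6.44448301e-05]), 'position': array([0.23771275, 0.55037837, 0.30190468]), 'tcp_rot': array([-6.36071903e-01, -3.07595939e+00,  2.43458351e-03]), 'ft_force': array([ 0.68895891, -0.25488051, -0.20132265]), 'ft_torque': array([ 0.02613829, -0.0603541 , -0.02996573]), 'gripper_force': 0.0, 'gripper_width': 0.08790568872241433}
```

View pics/s0.png

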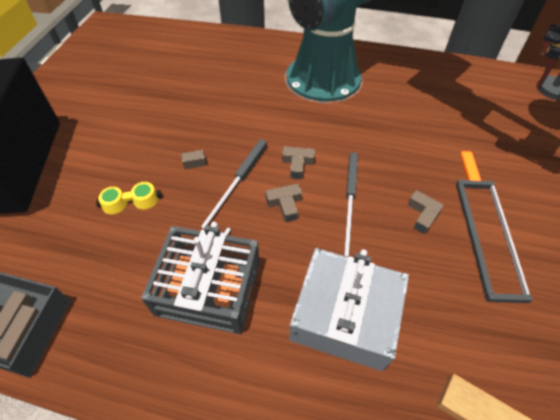

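View pics/t0.png

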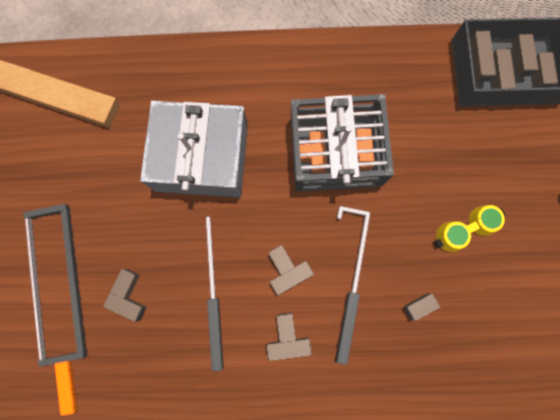

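The scene view shows the cage at about (205,275) and the grey box at (352,305). In the top view the hooked rod has its handle from (343,360) to (353,295), its corner at (368,213) and its lip at (340,217). The cage bolt is at about (342,140). I'll enlarge both.

Run:
```python
from h import *
a=load('s0');b=load('t0')
A=cv2.resize(a['frame'][215:335,140:270],None,fx=3,fy=3,interpolation=cv2.INTER_CUBIC)
B=cv2.resize(b['frame'][85:370,285:400],None,fx=3,fy=3,interpolation=cv2.INTER_CUBIC)
B2=cv2.resize(b['frame'][85:285,285:400],None,fx=3,fy=3,interpolation=cv2.INTER_CUBIC)
o=np.zeros((600,740,3),np.uint8);o[:360,:390]=A;o[:600,395:740]=B2
cv2.imwrite('pics/crop1.png',o[:,:,::-1])
# handle mask & shaft mask in top
f=b['frame'].astype(int)
sub=f[200:370,325:385]
dark=(sub.max(2)<95)&(sub.max(2)-sub.min(2)<25)
n,l,s,cen=cv2.connectedComponentsWithStats(dark.astype(np.uint8))
for i in range(1,n):
    if s[i,4]>60:
        ys,xs=np.where(l==i); r=cv2.minAreaRect(np.c_[xs+325,ys+200].astype(np.float32)); print('dark',s[i],r,plane(b,cv2.boxPoints(r),0.024).round(4).tolist())
br=(sub.min(2)>120)
ys,xs=np.where(br);print(len(xs))
for y in range(0,170,6):
    q=np.where(br[y])[0]
    if len(q):print(y+200,q.min()+325,q.max()+325)
```

```text
dark [ 11  93  14  69 139] ((342.4280090332031, 326.89599609375), (2.2360682487487793, 69.0497817993164), 10.30484676361084) [[0.3396, -0.0963, 0.024], [0.465, -0.126, 0.024], [0.4641, -0.1302, 0.024], [0.3388, -0.1004, 0.024]]
594
206 340 343
212 338 369
218 338 369
224 364 368
230 363 367
236 362 365
242 361 364
248 360 363
254 359 362
260 358 361
266 356 360
272 355 359
278 354 358
284 353 357
290 352 356
296 351 353
302 350 352
308 349 351
```

View pics/crop1.png

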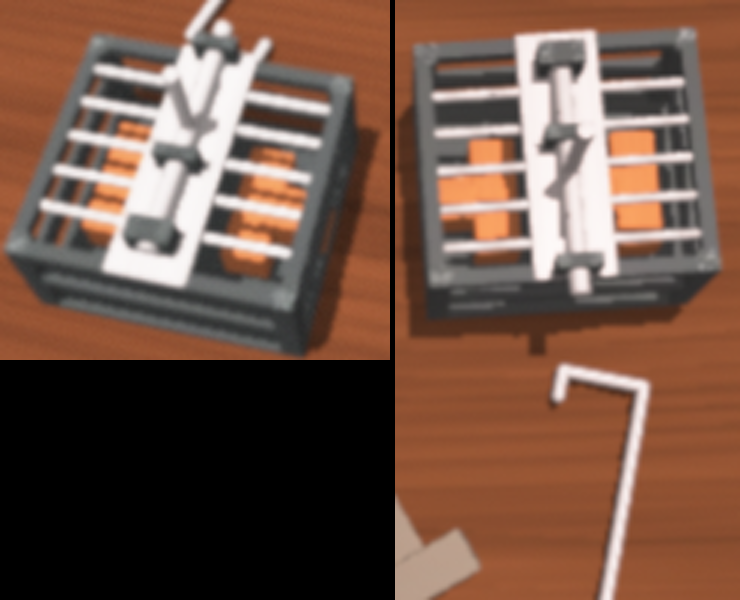

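Enlarged, the post is the dark stick. In the scene view its top is at about full-pixel (197,241) and its base at (207,259). In the top view its top is at about (348,132) and its base at (341,142). I'll check these by casting rays.

Run:
```python
from h import *
a=load('s0');b=load('t0')
T=lambda x,y:(285+(x-395)/3,85+y/3); S=lambda x,y:(140+x/3,215+y/3)
print('top end z.17',plane(b,[T(585,140),T(552,192)],.17),'scene',plane(a,[S(170,75)],.17))
print(tri(a,S(170,78),b,T(585,142)))
print('bolt axis top',plane(b,[T(558,75),T(582,290)],.105))
print('cage top corners',plane(b,[T(425,50),T(688,38),T(712,265),T(435,275)],.09))
print('scene corners',plane(a,[S(98,43),S(345,85),S(20,247),S(295,285)],.09))
print('box corners',plane(b,[(150,103),(243,107),(240,188),(146,183)],.09))
print('rod: shaft',plane(b,[(352,296),(358.5,254),(368.5,214),(341,209),(339.5,217)],.012))
print('handle',plane(b,[(338,359),(348,361),(358,294),(348,293)],.024))
P=plane(b,[T(585,140)],.17)[0]
for z in(.116,.17):print(proj(a,[P[0],P[1],z]),proj(b,[P[0],P[1],z]))
c=b['frame'];print(c[300:366:8,334:364].mean(2).astype(int))
```

```text
top end z.17 [[ 0.73362917 -0.12025573  0.17      ]
 [ 0.70387877 -0.10024599  0.17      ]] scene [[ 0.74144136 -0.11966648  0.17      ]]
[ 0.73714314 -0.1227489   0.1583046 ]
bolt axis top [[ 0.80205528 -0.11732027  0.105     ]
 [ 0.66405726 -0.12437111  0.105     ]]
cage top corners [[ 0.8287571  -0.03586915  0.09      ]
 [ 0.83123436 -0.20382361  0.09      ]
 [ 0.68125542 -0.20773742  0.09      ]
 [ 0.68028212 -0.03691165  0.09      ]]
scene corners [[ 0.68631792 -0.20521012  0.09      ]
 [ 0.68038871 -0.03505053  0.09      ]
 [ 0.83413319 -0.19732732  0.09      ]
 [ 0.81845909 -0.02906011  0.09      ]]
box corners [[0.8372478  0.24464071 0.09      ]
 [0.82157519 0.06404988 0.09      ]
 [0.66222092 0.0715374  0.09      ]
 [0.6776689  0.24764062 0.09      ]]
rod: shaft [[ 0.45818372 -0.13626756  0.012     ]
 [ 0.53970963 -0.15364519  0.012     ]
 [ 0.61953823 -0.17849182  0.012     ]
 [ 0.63146691 -0.12372723  0.012     ]
 [ 0.61518831 -0.11985316  0.012     ]]
handle [[ 0.34249515 -0.10180878  0.024     ]
 [ 0.33836404 -0.1204108   0.024     ]
 [ 0.46201266 -0.1460784   0.024     
[... 587 characters left out ...]
119 121 120 119 118 117
  117 112  98  89  88  89  88  88  88  87  88  88]
 [ 93  93  93  93  88  70  54  55  79 106 117 119 119 119 118 117 116 114
  106  97  93  92  92  91  91  91  91  91  91  90]
 [ 97  97  93  79  61  51  57  84 106 116 119 118 118 117 115 116 111 100
   95  95  95  94  95  95  95  95  95  94  94  94]
 [ 87  84  73  58  53  73 102 113 116 118 117 117 115 115 114 109  95  87
   86  87  86  86  87  88  89  89  89  89  90  90]
 [ 87  67  51  59  88 108 114 115 117 117 116 114 113 108  97  91  90  89
   89  89  89  89  88  88  88  89  88  88  88  87]
 [ 97  97  97  97  96  94  96  98  97  97  95  98 102  96  94  96  96  96
   96  96  95  95  95  95  94  95  94  95  95  95]]
```

```bash
cat >> h.py <<'E'
def to(x,y,z,rodyaw):
    """row to bring the grasp point to x,y,z with tool y along the rod's y (rod yaw in deg)"""
    s=robot.read_state(); Rt=R.from_rotvec(s['tcp_rot'])
    a=np.radians(rodyaw); X=np.array([np.cos(a),np.sin(a),0]);Y=np.array([-X[1],X[0],0]);Z=np.array([0,0,-1.])
    G=R.from_matrix(np.c_[-X,Y,Z])
    d=Rt.inv().apply(np.array([x,y,z+.061])-s['position'])/.8
    print('row',((Rt.inv()*G).as_rotvec()/np.pi).round(4),d.round(4),'dist mm',(np.linalg.norm(d)*800).round(1),'t',s['clock'])
def grasp():
    s=robot.read_state();Rt=R.from_rotvec(s['tcp_rot']).as_matrix()
    print('grasp',(s['position']+.061*Rt[:,2]).round(4),'yaw',np.degrees(np.arctan2(-Rt[1,0],-Rt[0,0])).round(2),'tilt',Rt[:,2].round(3),'F',s['ft_force'].round(2),'w',round(s['gripper_width'],4),'t',s['clock'])
E
python3 -c "
from h import *
grasp();to(.44,.2,.24,-13);to(.428,-.131,.12,-13)"
```

```text
grasp [0.2377 0.5503 0.2409] yaw -23.37 tilt [-0.001 -0.001 -1.   ] F [ 0.69 -0.25 -0.2 ] w 0.0879 t 0.1
row [-0.0005 -0.0001 -0.0576] [-0.4058 -0.3018  0.0015] dist mm 404.6 t 0.1
row [-0.0005 -0.0001 -0.0576] [-0.5562 -0.6873  0.1521] dist mm 717.7 t 0.1
```

```bash
python3 -m creep '[[0,0,-0.058,-0.406,-0.302,0,0],[0,0,-0.058,-0.406,-0.302,0,0],[0,0,-0.058,-0.406,-0.302,0,0],[0,0,-0.058,-0.406,-0.302,0,0],[0,0,-0.058,-0.406,-0.302,0,0]]'; python3 -c "
from h import *
grasp();to(.44,.18,.24,-13);to(.428,-.131,.12,-13)"
```

```text
clock: 0.6
position: [0.3626, 0.3336, 0.3024]
tcp_rot: [-0.353, -3.122, 0.001]
ft_force: [1.7, 0.1, -0.2]
gripper_width: 0.0877
gripper_force: 0.0
grasp [0.3626 0.3336 0.2414] yaw -12.89 tilt [-0. -0. -1.] F [ 1.69  0.1  -0.17] w 0.0877 t 0.6
row [-0.0001 -0.0001  0.0006] [-0.1371 -0.1656  0.0018] dist mm 172.0 t 0.6
row [-0.0001 -0.0001  0.0006] [-0.2092 -0.5478  0.152 ] dist mm 484.6 t 0.6
```

```bash
python3 -m creep '[[0,0,0,-0.209,-0.548,0.152,0],[0,0,0,-0.209,-0.548,0.152,0],[0,0,0,-0.209,-0.548,0.152,0],[0,0,0,-0.209,-0.548,0.152,0],[0,0,0,-0.209,-0.548,0.152,0]]' >/dev/null; python3 -m creep '[[0,0,0,-0.101,-0.265,0.0735,0],[0,0,0,-0.101,-0.265,0.0735,0],[0,0,0,-0.101,-0.265,0.0735,0],[0,0,0,-0.101,-0.265,0.0735,0],[0,0,0,-0.101,-0.265,0.0735,0]]' ; python3 -c "
from h import *
c=cap('wrist','w1');grasp()
print(proj(c,[[.428,-.131,.024],[.34,-.111,.024],[.467,-.1395,.024]]))"
```

```text
clock: 1.6
position: [0.4272, -0.1319, 0.1804]
tcp_rot: [0.356, 3.121, -0.001]
ft_force: [0.3, 0.2, -0.0]
gripper_width: 0.088
gripper_force: 0.0
grasp [ 0.4287 -0.1355  0.1189] yaw -13.04 tilt [ 0.001 -0.003 -1.   ] F [ 2.24 -3.19 -0.17] w 0.0878 t 1.65
[[283.54126296 219.71714323]
 [283.2660791  105.5470378 ]
 [284.04925277 263.78629817]]
```

View pics/w1.png

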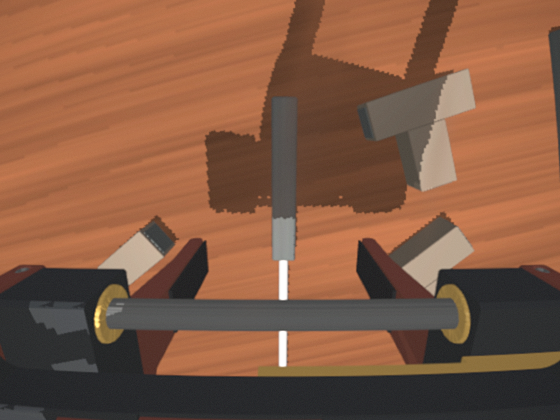

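The wrist view shows the handle upright at column 284, from row 97 (rear) to row 261 (front), with the shaft continuing below it. The gripper is aligned with it, so I'll refine and go down.

Run:
```python
from h import *
c=load('w1')
p=plane(c,[[272,261],[295,261],[272.5,98],[296.5,98]],.024);print(p)
s=plane(c,[[283,262],[283,363]],.012);print(s)
f=(p[0]+p[1])/2;r=(p[2]+p[3])/2;print(f,r,np.degrees(np.arctan2(*(f-r)[1::-1])),np.degrees(np.arctan2(*(s[1]-s[0])[1::-1])), np.linalg.norm(f-r))
u=(f-r)/np.linalg.norm(f-r);print('origin',f-.040*u,r+.095*u)
grasp();to(*(f-.040*u)[:2],.0215,-13)
```

```text
[[ 0.46209363 -0.1490633   0.024     ]
 [ 0.46657323 -0.12968901  0.024     ]
 [ 0.3328528  -0.11767846  0.024     ]
 [ 0.3369184  -0.10005961  0.024     ]]
[[ 0.47057671 -0.14121262  0.012     ]
 [ 0.58047853 -0.16648483  0.012     ]]
[ 0.46433343 -0.13937615  0.024     ] [ 0.3348856  -0.10886903  0.024     ] -13.260987166665606 -12.95018471887018 0.13299408183735556
origin [ 0.42540002 -0.13020067  0.024     ] [ 0.42735245 -0.1306608   0.024     ]
grasp [ 0.4287 -0.1355  0.1189] yaw -13.04 tilt [ 0.001 -0.003 -1.   ] F [ 2.24 -3.19 -0.17] w 0.0878 t 1.65
row [-0.0008  0.0006 -0.0002] [0.0056 0.0057 0.1217] dist mm 97.5 t 1.65
```

```bash
python3 -m creep '[[0,0,0,0.002,0,0.05,0],[0,0,0,0.002,0,0.1,0],[0,0,0,0.002,0,0.1,0],[0,0,0,0.002,0,0.1,0]]' ; python3 -c "
from h import *
grasp();to(.4265,-.1305,.0215,-13)"
```

```text
clock: 2.05
position: [0.4249, -0.1281, 0.101]
tcp_rot: [-0.353, -3.119, -0.001]
ft_force: [-0.5, -0.1, 0.7]
gripper_width: 0.0878
gripper_force: 0.0
grasp [ 0.4247 -0.128   0.04  ] yaw -12.92 tilt [-0.003  0.001 -1.   ] F [-0.47 -0.13  0.67] w 0.0878 t 2.05
row [ 0.0002 -0.0009  0.0005] [-0.0027 -0.0025  0.0231] dist mm 18.8 t 2.05
```

```bash
python3 -m creep '[[0,0,0,-0.0025,-0.0025,0.01,0],[0,0,0,-0.0025,-0.0025,0.0225,0],[0,0,0,-0.0025,-0.0025,0.0225,0],[0,0,0,-0.0025,-0.0025,0.0225,0.3]]' 40; python3 -m creep '[[0,0,0,0,0,0,1],[0,0,0,0,0,0,1],[0,0,0,0,0,0,1],[0,0,0,0,0,0,1],[0,0,0,0,0,0,1]]' 40;python3 -c "
from h import *
grasp()"
```

```text
clock: 2.45
position: [0.4271, -0.131, 0.0835]
tcp_rot: [0.353, 3.121, -0.0]
ft_force: [-0.4, 0.1, 0.8]
gripper_width: 0.0827
gripper_force: 0.0
clock: 2.95
position: [0.427, -0.131, 0.0832]
tcp_rot: [0.353, 3.122, -0.0]
ft_force: [-0.3, -0.1, 0.2]
gripper_width: 0.0431
gripper_force: 0.0
grasp [ 0.427  -0.131   0.0222] yaw -12.92 tilt [ 0. -0. -1.] F [-0.27 -0.13  0.19] w 0.0431 t 2.95
```

```bash
python3 -m creep '[[0,0,0,0,0,0,1],[0,0,0,0,0,0,1],[0,0,0,0,0,0,1],[0,0,0,0,0,0,1],[0,0,0,0,0,0,1]]' 40;python3 -m creep '[[0,0,0,0,0,-0.02,1],[0,0,0,0,0,-0.06,1],[0,0,0,0,0,-0.12,1],[0,0,0,0,0,-0.18,1],[0,0,0,0,0,-0.24,1]]'; python3 -m creep '[[0,0,0,0,0,-0.01,1],[0,0,0,0,0,-0.01,1]]';python3 -c "
from h import *
cap('scene','s2');cap('top','t2');grasp()"
```

```text
clock: 3.45
position: [0.427, -0.131, 0.0831]
tcp_rot: [-0.353, -3.121, 0.0]
ft_force: [1.4, 0.5, 0.4]
gripper_width: 0.0196
gripper_force: 40.0
clock: 3.95
position: [0.4259, -0.1305, 0.2764]
tcp_rot: [-0.353, -3.12, -0.001]
ft_force: [0.9, -0.6, -4.5]
gripper_width: 0.0196
gripper_force: 40.0
clock: 4.15
position: [0.4274, -0.1312, 0.284]
tcp_rot: [0.353, 3.119, -0.002]
ft_force: [0.5, -0.0, -4.6]
gripper_width: 0.0198
gripper_force: 40.0
grasp [ 0.4255 -0.1303  0.2202] yaw -12.93 tilt [-0.003  0.001 -1.   ] F [ 0.18 -0.61 -4.99] w 0.02 t 4.25
```

View pics/s2.png

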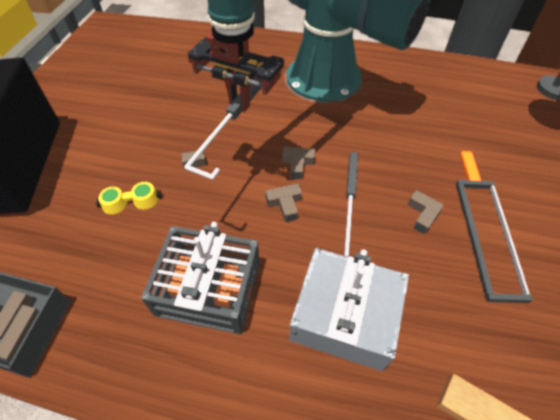

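The rod is held, with the shaft running to a corner at (186,168) and the lip end at (218,169). The bench shadow shows it clear of everything. Next I'll measure the hook relative to the grasp.

Run:
```python
from h import *
a=load('s2');b=load('t2')
Rz=R.from_euler('z',-12.95,degrees=True)
o=np.array([.4265,-.1308,.198])
pts=[o+Rz.apply(q) for q in([.196,0,.012],[.196,.051,.012],[.182,.051,.012],[.06,0,.012])]
print(np.array(pts).round(4));print(proj(a,pts).round(1),proj(b,pts).round(1))
B=b['frame'];p=proj(b,pts);x0,y0=(p.min(0)-15).astype(int).clip(0);x1,y1=(p.max(0)+15).astype(int)
A=a['frame'][150:190,170:250]
A=cv2.resize(A,None,fx=5,fy=5,interpolation=cv2.INTER_CUBIC);Bc=cv2.resize(B[y0:y1,x0:x1],None,fx=4,fy=4,interpolation=cv2.INTER_CUBIC)
print(x0,y0,Bc.shape)
out=np.zeros((max(200,Bc.shape[0]),400+Bc.shape[1],3),np.uint8);out[:200,:400]=A;out[:Bc.shape[0],400:]=Bc
cv2.imwrite('pics/c2.png',out[:600,:800,::-1])
```

```text
[[ 0.6175 -0.1747  0.21  ]
 [ 0.6289 -0.125   0.21  ]
 [ 0.6153 -0.1219  0.21  ]
 [ 0.485  -0.1442  0.21  ]]
[[187.8 167. ]
 [211.2 176.1]
 [215.2 170.8]
 [224.9 121.8]] [[392.2 192.8]
 [359.3 186.5]
 [357.8 195.3]
 [378.1 281. ]]
342 171 (500, 260, 3)
```

View pics/c2.png

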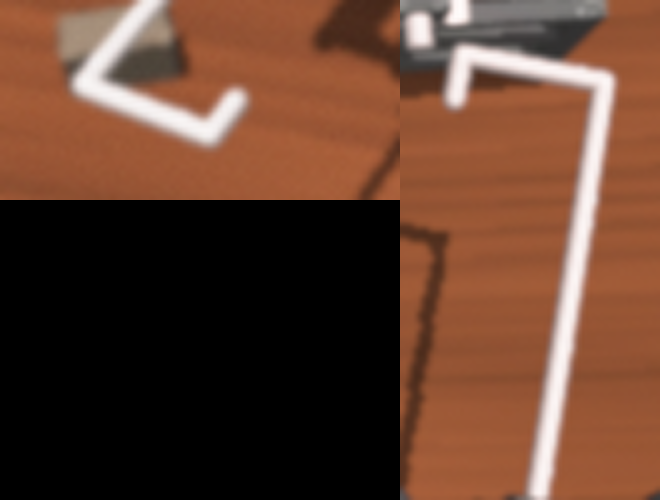

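```bash
python3 -c "
from h import *
grasp();to(.5637,-.1525,.225,1.5)"
```

```text
grasp [ 0.4255 -0.1303  0.2202] yaw -12.93 tilt [-0.003  0.001 -1.   ] F [ 0.18 -0.61 -4.99] w 0.02 t 4.25
row [ 0.0004 -0.0011 -0.0802] [-0.1743  0.0117 -0.0066] dist mm 139.9 t 4.25
```

```bash
python3 -m creep '[[0,0,-0.02,-0.03,0.002,-0.006,1],[0,0,-0.04,-0.07,0.005,-0.006,1],[0,0,-0.06,-0.11,0.008,-0.006,1],[0,0,-0.08,-0.15,0.01,-0.006,1],[0,0,-0.08,-0.172,0.0115,-0.006,1]]' >/dev/null; python3 -m creep '[[0,0,0,0,0,0,1],[0,0,0,0,0,0,1],[0,0,0,0,0,0,1]]'
python3 - <<'E'
from h import *
a=cap('scene','s3');b=cap('top','t3');grasp()
to(.5637,-.1525,.225,1.5)
A=cv2.resize(a['frame'][180:300,150:260],None,fx=3.5,fy=3.5,interpolation=cv2.INTER_CUBIC)
B=cv2.resize(b['frame'][80:210,310:420],None,fx=3.5,fy=3.5,interpolation=cv2.INTER_CUBIC)
o=np.zeros((460,780,3),np.uint8);o[:A.shape[0],:A.shape[1]]=A;o[:B.shape[0],390:390+B.shape[1]]=B
cv2.imwrite('pics/c3.png',o[:,:,::-1])
E
```

```text
clock: 5.05
position: [0.5613, -0.1522, 0.286]
tcp_rot: [0.04, -3.137, -0.003]
ft_force: [0.2, 0.4, -4.5]
gripper_width: 0.0198
gripper_force: 40.0
grasp [ 0.5617 -0.1524  0.2262] yaw 1.46 tilt [-0.002  0.001 -1.   ] F [-0.39  0.28 -4.36] w 0.0202 t 5.15
row [ 0.0002 -0.0007 -0.0002] [-0.0024 -0.0001  0.0015] dist mm 2.2 t 5.15
```

View pics/c3.png

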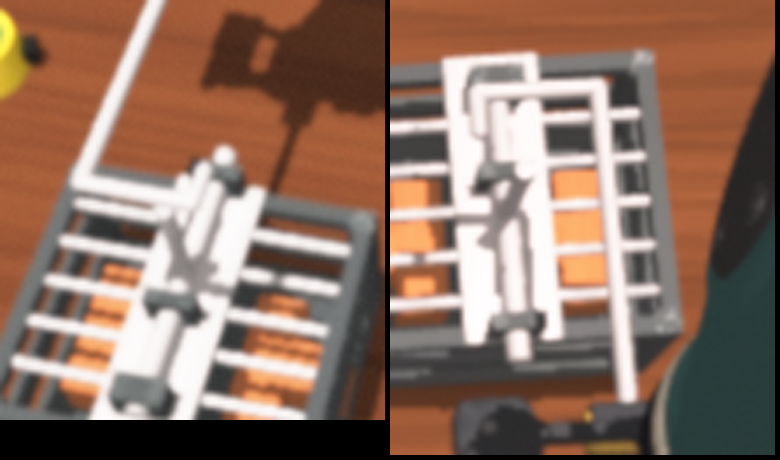

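The hook is over the cage. In the crop its corner is at (85,180) in scene and (600,85) in top; the post top is at (165,215) in scene and (530,180) in top. Now the relative position.

Run:
```python
from h import *
a=load('s3');b=load('t3')
S=lambda x,y:(150+x/3.5,180+y/3.5);T=lambda x,y:(310+(x-390)/3.5,80+y/3.5)
print('corner',plane(a,[S(85,180)],.214),plane(b,[T(600,86)],.214),tri(a,S(85,180),b,T(600,86)))
print('outer',plane(b,[T(480,89)],.214),'lip',plane(b,[T(478,130)],.214))
print('post',plane(a,[S(165,217)],.17),plane(b,[T(528,181)],.17),tri(a,S(165,217),b,T(528,181)))
```

```text
corner [[ 0.75771105 -0.14469474  0.214     ]] [[ 0.76050111 -0.14940114  0.214     ]] [ 0.75879802 -0.1464873   0.21587759]
outer [[ 0.76085451 -0.09520791  0.214     ]] lip [[ 0.74122897 -0.09327327  0.214     ]]
post [[ 0.74506478 -0.1174965   0.17      ]] [[ 0.73348518 -0.1220832   0.17      ]] [ 0.73827453 -0.12336858  0.15691792]
```

```bash
python3 -m creep '[[0,0,0,-0.012,0,0,1],[0,0,0,-0.012,0,0.02,1],[0,0,0,-0.012,0,0.04,1],[0,0,0,-0.012,0,0.06,1],[0,0,0,-0.012,0,0.08,1]]'; python3 -m creep '[[0,0,0,0,0,0.01,1],[0,0,0,0,0,0.01,1],[0,0,0,0,0,0.01,1]]'
python3 - <<'E'
from h import *
a=cap('scene','s4');b=cap('top','t4');grasp()
A=cv2.resize(a['frame'][180:300,150:260],None,fx=3.5,fy=3.5,interpolation=cv2.INTER_CUBIC)
B=cv2.resize(b['frame'][80:210,310:420],None,fx=3.5,fy=3.5,interpolation=cv2.INTER_CUBIC)
o=np.zeros((460,780,3),np.uint8);o[:A.shape[0],:A.shape[1]]=A;o[:B.shape[0],390:390+B.shape[1]]=B
cv2.imwrite('pics/c4.png',o[:,:,::-1])
E
```

```text
clock: 5.65
position: [0.5734, -0.1526, 0.2238]
tcp_rot: [-0.04, 3.14, -0.001]
ft_force: [-0.2, -0.4, -5.1]
gripper_width: 0.0198
gripper_force: 40.0
clock: 5.95
position: [0.5733, -0.1527, 0.2165]
tcp_rot: [-0.04, 3.141, -0.001]
ft_force: [0.0, 0.5, -3.2]
gripper_width: 0.0195
gripper_force: 40.0
grasp [ 0.5736 -0.1528  0.1559] yaw 1.47 tilt [ 0.002 -0.001 -1.   ] F [-0.83 -0.66 -3.99] w 0.0198 t 6.05
```

View pics/c4.png

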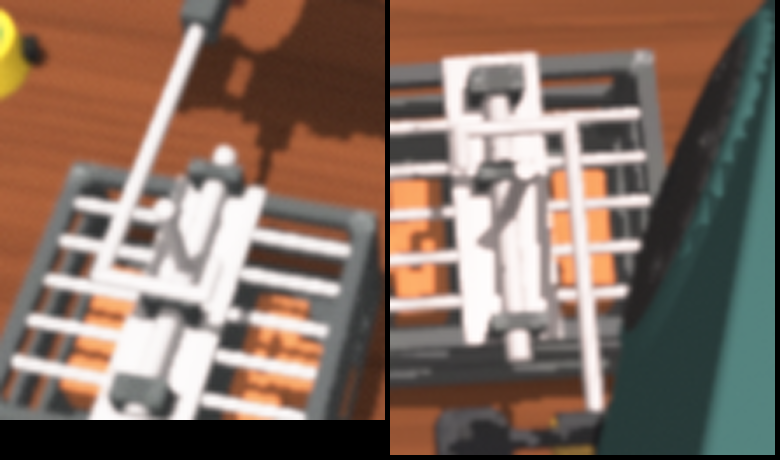

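The hook's crossbar now lies beyond the post, on its far side, with the shaft to one side. The post, with its white cap at scene crop (165,210), stands in the mouth. Drawing towards the robot.

```bash
python3 -m creep '[[0,0,0,0.008,0,0,1],[0,0,0,0.016,0,0,1],[0,0,0,0.024,0,0,1],[0,0,0,0.032,0,0,1],[0,0,0,0.04,0,0,1]]'; python3 -m creep '[[0,0,0,0.008,0,0,1],[0,0,0,0.016,0,0,1],[0,0,0,0.024,0,0,1],[0,0,0,0.032,0,0,1],[0,0,0,0.038,0,0,1]]'; python3 -c "
from h import *
grasp()"
```

```text
clock: 6.55
position: [0.5409, -0.1535, 0.2163]
tcp_rot: [-0.04, 3.14, -0.001]
ft_force: [2.6, 0.4, -5.7]
gripper_width: 0.0196
gripper_force: 40.0
clock: 7.05
position: [0.5099, -0.1542, 0.216]
tcp_rot: [-0.04, 3.141, -0.0]
ft_force: [3.0, -0.2, -4.7]
gripper_width: 0.0197
gripper_force: 40.0
grasp [ 0.5099 -0.1543  0.155 ] yaw 1.47 tilt [ 0. -0. -1.] F [ 3.03 -0.23 -4.69] w 0.0197 t 7.05
```

Force of 3 N along x means the bolt is moving. I'll carry on to its stop in small steps.

```bash
python3 -m creep '[[0,0,0,0.004,0,0,1],[0,0,0,0.008,0,0,1]]'|grep -E 'pos|for'; python3 -m creep '[[0,0,0,0.003,0,0,1],[0,0,0,0.005,0,0,1]]'|grep -E 'pos|for'; python3 -m creep '[[0,0,0,0.003,0,0,1],[0,0,0,0.003,0,0,1]]'|grep -E 'pos|for'
```

```text
position: [0.5039, -0.1544, 0.216]
ft_force: [3.1, -0.4, -4.3]
gripper_force: 40.0
position: [0.5011, -0.1546, 0.2163]
ft_force: [9.2, 1.4, -5.7]
gripper_force: 40.0
position: [0.5006, -0.155, 0.2168]
ft_force: [10.2, 1.4, -6.7]
gripper_force: 40.0
```

```bash
python3 -m creep '[[0,0,0,0,0,0,1],[0,0,0,-0.008,0,0,1],[0,0,0,-0.016,0,0,1],[0,0,0,-0.016,0,0,1]]'|grep -E 'pos|for'; python3 -m creep '[[0,0,0,0,0,-0.02,1],[0,0,0,0,0,-0.05,1],[0,0,0,0,0,-0.08,1],[0,0,0,0,0,-0.1,1],[0,0,0,0,0,-0.1,1]]'|grep -E 'pos|for'
python3 - <<'E'
from h import *
a=cap('scene','s5');b=cap('top','t5');grasp()
to(.4265,-.1305,.06,-13)
A=cv2.resize(a['frame'][180:300,150:260],None,fx=3.5,fy=3.5,interpolation=cv2.INTER_CUBIC)
B=cv2.resize(b['frame'][80:210,310:420],None,fx=3.5,fy=3.5,interpolation=cv2.INTER_CUBIC)
o=np.zeros((460,780,3),np.uint8);o[:A.shape[0],:A.shape[1]]=A;o[:B.shape[0],390:390+B.shape[1]]=B
cv2.imwrite('pics/c5.png',o[:,:,::-1])
E
```

```text
position: [0.5107, -0.1542, 0.2157]
ft_force: [-0.1, -0.1, -3.4]
gripper_force: 40.0
position: [0.5111, -0.1546, 0.2979]
ft_force: [1.2, -0.9, -3.7]
gripper_force: 40.0
grasp [ 0.5098 -0.154   0.2344] yaw 1.48 tilt [-0.001  0.    -1.   ] F [-0.18 -0.14 -4.14] w 0.0198 t 8.65
row [-0.     -0.0003  0.0804] [0.1031 0.0321 0.2181] dist mm 194.7 t 8.65
```

View pics/c5.png

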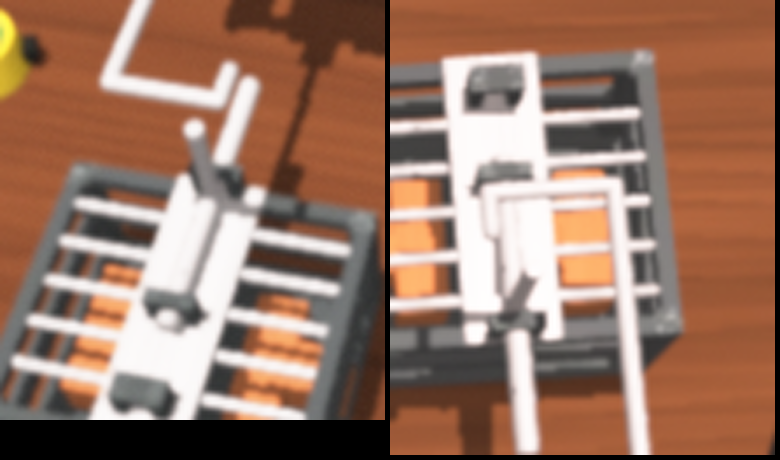

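The bolt is fully drawn: the post is now at the front guide and the bolt end sticks out over the rod's old spot. I'll lay the rod further back and to the side, with its origin at (0.40, -0.15) and yaw -22°, clear of the bolt, goggles and blocks.

```bash
python3 -m creep '[[0,0,0,0.02,0,0,1],[0,0,0.03,0.05,0,0,1],[0,0,0.06,0.08,0,0,1],[0,0,0.09,0.11,0,0,1],[0,0,0.12,0.137,0.002,0,1]]' >/dev/null;  python3 -m creep '[[0,0,0,0,0,0,1],[0,0,0,0,0,0,1]]'|grep pos
python3 - <<'E'
from h import *
grasp()
to(.40,-.15,.07,-22)
b=load('t0');print('goggles,block',plane(b,[(437,243),(408,308),(437,300)],.02))
E
```

```text
position: [0.4001, -0.1551, 0.295]
grasp [ 0.4    -0.1551  0.234 ] yaw -20.09 tilt [-0.001  0.001 -1.   ] F [ 0.43 -0.09 -4.78] w 0.0198 t 9.35
row [ 0.0001 -0.0005  0.0106] [0.002  0.0059 0.2051] dist mm 164.1 t 9.35
goggles,block [[ 0.55612564 -0.30807393  0.02      ]
 [ 0.43255824 -0.24134549  0.02      ]
 [ 0.44594943 -0.2984441   0.02      ]]
```

```bash
python3 -m creep '[[0,0,0.01,0.002,0.006,0.04,1],[0,0,0.01,0.002,0.006,0.085,1],[0,0,0.01,0.002,0.006,0.13,1],[0,0,0.01,0.002,0.006,0.17,1],[0,0,0.01,0.002,0.006,0.2,1]]'|grep pos;  python3 -m creep '[[0,0,0,0,0,0.02,1],[0,0,0,0,0,0.035,1],[0,0,0,0,0,0.045,1],[0,0,0,0,0,0.05,1],[0,0,0,0,0,0.05,1]]'|grep -E 'pos|for'; python3 -c "
from h import *
grasp()"
```

```text
position: [0.4014, -0.1502, 0.1338]
position: [0.4013, -0.1504, 0.0956]
ft_force: [0.4, -0.2, -3.5]
gripper_force: 40.0
grasp [ 0.4013 -0.1504  0.0346] yaw -21.9 tilt [-0.  0. -1.] F [ 0.37 -0.21 -3.53] w 0.0194 t 10.35
```

```bash
python3 -m creep '[[0,0,0,0,0,0.005,1],[0,0,0,0,0,0.01,1],[0,0,0,0,0,0.0125,1],[0,0,0,0,0,0.0125,1]]'|grep -E 'pos|ft'; python3 -m creep '[[0,0,0,0,0,0.002,1],[0,0,0,0,0,0.003,1],[0,0,0,0,0,0.003,1]]'|grep -E 'pos|ft'
```

```text
position: [0.4009, -0.1503, 0.0859]
ft_force: [0.3, 0.3, -4.7]
position: [0.4009, -0.1504, 0.0835]
ft_force: [-0.8, -0.1, -4.8]
```

```bash
python3 -m creep '[[0,0,0,0,0,0.0012,1],[0,0,0,0,0,0.0012,1]]'|grep -E 'pos|ft'; python3 -m creep '[[0,0,0,0,0,0.0005,1],[0,0,0,0,0,0.0005,1]]'|grep -E 'pos|ft'
```

```text
position: [0.4009, -0.1503, 0.0832]
ft_force: [-2.4, 0.6, 5.2]
position: [0.4009, -0.1504, 0.0831]
ft_force: [-2.8, 0.9, 13.2]
```

Touching down. Release and retreat.

```bash
python3 -m creep '[[0,0,0,0,0,0,0.75],[0,0,0,0,0,0,0.5],[0,0,0,0,0,0,0.3],[0,0,0,0,0,0,0.2],[0,0,0,0,0,0,0.2]]'|grep -E 'pos|ft|wid'; python3 -m creep '[[0,0,0,0,0,0,0.2],[0,0,0,0,0,-0.02,0.2],[0,0,0,0,0,-0.06,0.2],[0,0,0,0,0,-0.12,0.2],[0,0,0,0,0,-0.18,0.2]]'|grep -E 'pos|ft|wid';python3 - <<'E'
from h import *
a=cap('scene','s6');cap('top','t6');grasp()
E
```

```text
position: [0.401, -0.1504, 0.0821]
ft_force: [-0.7, -0.0, -0.0]
gripper_width: 0.0502
position: [0.4002, -0.1499, 0.2273]
ft_force: [0.9, -0.3, 0.1]
gripper_width: 0.0702
grasp [ 0.4045 -0.1523  0.1705] yaw -21.91 tilt [ 0.009 -0.005 -1.   ] F [ 0.54 -0.61 -0.68] w 0.0701 t 12.55
```

View pics/s6.png

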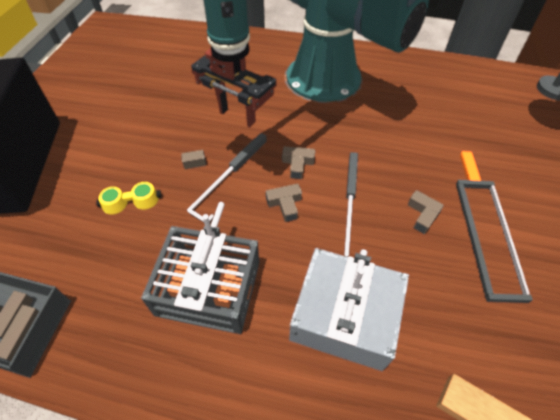

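The rod lies flat from about (265,140) to the hook at (195,212), and the gripper is clear above it. The cage bolt is drawn, with the post at about (208,222), and the other box is untouched. I'll hand in once the arm has settled.

```bash
python3 -m creep '[[0,0,0,0,0,0,0.2],[0,0,0,0,0,0,0.2],[0,0,0,0,0,0,0.2]]'|grep -E 'pos|ft'; python3 -c "
from h import *
print(robot.hand_in())"
```

```text
position: [0.3999, -0.1498, 0.2247]
ft_force: [-0.9, 0.3, 0.3]
the job is handed in; nothing more can be done
None
```

The cage bolt is drawn to its stop, the other box's bolt was left untouched, and the hooked rod is lying flat and released on the bench. The job was handed in at about 13 s, and no verdict came back.

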